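# Hang the cleat bin on the leaning cleat board

### The arm

A 6-joint arm with a two-finger parallel gripper is mounted at the origin on a cart in front of the work surface, level with it; the furniture and walls round the work are solid. World frame = base frame: x ahead of the robot, y to its left, z up, the work surface at z = 0. Lengths are in mm, angles in rad, forces in N, time in s.
With the tool pointing down it reaches from about 350 to 725 mm from the base axis. Payload 6 kg.
Tool frame: the origin (TCP) lies on the centre line of the jaws, within the pads' length; the fingertips stand 22 mm ahead of it and the grasp point (between the pads) lies 3 mm ahead of it (finger_overhang is the distance from the TCP to the fingertips, in mm); z points along the fingers, x is the direction in which the jaws open and shut, and the axes are right-handed (so a half turn about z gives the same grasp; the last joint's range is limited). The gripper opens to 85 mm and grips with 20 to 120 N. Pads are 22 mm wide; open, the fingers measure 114 mm over their backs; the gripper's body (76 mm by 85 mm) begins 54 mm behind the grasp point. The pads swing forward as they close: fully open they stand 13 mm farther back than shut.
Start: joints at [1.617, 0.04, 0.085, 0, -1.615, -0.334], TCP at [170.28, 575.307, 231.261] pointing down, gripper open.
Joint ranges: [-2.56, 2.56], [-1.29, 2.01], [-1.08, 1.49], [-3.29, 1.98], [-2.81, -0.18], [-2.99, 2.99]. Speed limits (rad/s): [2.57, 2.57, 3.01, 3.14, 3.14, 3.14].

### API

Orientations are given as [roll, pitch, yaw] about the fixed x, y, z axes, in that order (R = Rz(yaw) Ry(pitch) Rx(roll)).
In Python, from rig import * gives the robot as it stands. Calls block until the motion is done:
- goto(position, orientation): joint-space move of the TCP to a pose.
- servo_line(position, frame=None, velocity=150): straight line of the TCP; frame=None keeps the orientation; velocity is the mean speed in mm/s.
- move_j(angles): joint-space move.
- let_go() and close_gripper(grasp_force=None): open the fingers fully, or close them until they stop; grasp_force is the grip in N (None keeps the last).
- sleep(seconds).
- ik(position, orientation): joint angles nearest the present ones, or None.
- get_obs(): the state.
- get_image(name): name is "scene" or "top" or "wrist"; returns the picture (420x560x3 uint8, red, green, blue); there is no depth.
- calibration(name): a dict with "fov_y" (degrees; the focal length in pixels is half the picture's height over the tangent of half this angle, whatever the lens; pixels are square), "cx", "cy" (the principal point, pixels), "k1" (the pictures are not rectified: a ray, as slopes to the right and down, at radius r is drawn at 1 + k1 r^2 times it, then the intrinsics apply), "extrinsics" (4x4, takes a point from world to camera coordinates). Camera axes: x right, y down, z forward; pixel columns grow to the right and rows downward; lengths in mm; the calibration is good to about 2 mm. A picture is of the moment at which its call begins: read the wrist's pose just before it. calibration takes no time and is no camera call; for the wrist camera it gives the pose at the moment of the call.
A pose or a line that the arm cannot do raises PlanningError and nothing moves.
- finish_job(): hands the job in, once; it reports no verdict.
The state is a dict: "time_s": time; "joints": joint angles; "qd": joint speeds; "joint_efforts": joint torques, N m; "tcp_pos": TCP position; "orientation": TCP orientation; "ft_force": force on the tool from outside, world axes, zero at the start; "torque": the same for the moment, N m; "grip_width": finger opening in mm.
Only numpy, scipy, OpenCV 4.12 (cv2) and the standard library are available. Lean on these libraries where they do the work, as an engineer would, in place of code of your own. Each camera call takes 0.05 s, during which the arm holds its last target.

### The job

One of the two small plywood bins has an angled metal strip along the back of its tall rear plate. Hang that bin on the leaning board by hooking the strip over the metal cleat under the shelf, roughly in the middle of the cleat, so that the strip sits fully down in the groove all along and the bin's back lies against the cleat. Let go of it and leave the other bin where it stands.

Things in the scene. Friction and masses are not known exactly. Their poses are not given: they have to be found in the camera images.
- cleat_bin: The bin to hang: open plywood bin, about 350 g, 90 mm deep (x), 130 mm wide (y). Origin: centre of its underside; z up, x to its rear (away from the robot, give or take 0.35 rad), y left. Front and side walls 60 mm high, 6 mm thick; rear plate 100 mm high at x = 37 to 45 mm, with an angled aluminium strip on its back (see strip_edge).
- bin_grip (a point): Middle of the bin's grip, at x = -5, y = 0, z = 115 mm in the bin's frame. The grip is the raised top of the centre divider that runs front to rear: 16 mm thick (y), x = -35 to +25 mm, free above z = 91 mm, top at 130 mm. Pinch it from its two sides (along the bin's y).
- strip_edge (a point): Middle of the strip's lower rear edge: x = 63, y = 0, z = 60 mm in the bin's frame (axes as the bin's). The strip is 110 mm wide (y), 18 mm thick (x = 45 to 63 mm), top at z = 96 mm; its underside is cut at 45 degrees, from z = 78 mm at the rear plate down to this edge at its back face.
- plain_bin: The other bin, to be left alone: same plan, divider and grip, but its rear plate is only 60 mm high and bears no strip. Origin: centre of its underside. One bin stands to the left and one to the right on the bench, nearer the robot than the stand, either way round.
- stand: Fixed plywood stand. Origin on the bench at the foot of the board's face, in the middle of its width; x points away from the robot (give or take 0.2 rad), y left, z up. The board, 320 mm wide, leans back by 0.262 rad (15 degrees), its face rising from the origin. On top is a level shelf, 340 mm wide (see shelf_edge).
- shelf_edge (a point): Middle of the shelf's lower front edge: x = 20, z = 330 mm in the stand's frame. It overhangs the cleat, so a gripper held plumb or leaning away there strikes it. Grip the bin with the tool leaning to the bin's front, some 35 degrees from plumb while the bin is upright; with the bin tilted back like the board that leaves 20 degrees.
- wall_cleat: Smooth aluminium cleat fixed level on the board, 260 mm long (y). Origin: middle of its length, at the bottom of the V groove between cleat and board, 120 mm up the board (x = 31, z = 116 mm in the stand's frame). Axes: z up along the board, x square into it, y left; board face at x = 0. The bin is home when its axes are parallel to these and strip_edge is at x = 0, z = 0.
- cleat_front (a point): Middle of the cleat's upper front edge: x = -16.5, z = +16.5 mm in the cleat's frame. The cleat's top is cut at 45 degrees from here down to the groove's bottom; its front is flat down to z = -45 mm. The strip's edge must pass above this, then drop into the groove; friction is low enough for the bin to slide home by its own weight.
Not all that is in view belongs to the job. Leave any white look-alike of the cleat_bin alone.

How it is judged (in metres and radians):
On the way:
1. the bin with the strip is lifted clear of the bench (height (world z) of cleat_bin above 0.03 m and height (world z) of strip_edge above 0.08 m), for 0.2 s.
At the end, for the whole second after the job is handed in: The bin with the strip hangs still: the strip's lower edge within 6 mm of the groove's bottom (5 mm into the board), its middle within 65 mm of the cleat's middle; bin parallel to board within 0.10 rad, to cleat within 0.06 rad; plain bin within 30 mm of its start (x of strip_edge in the frame of wall_cleat between -0.006 and 0.005 m and z of strip_edge in the frame of wall_cleat between -0.006 and 0.006 m and y of strip_edge in the frame of wall_cleat between -0.065 and 0.065 m and angle between the z axis of cleat_bin and the z axis of wall_cleat, either way round below 0.1 rad and angle between the y axis of cleat_bin and the y axis of wall_cleat, either way round below 0.06 rad and linear speed of cleat_bin below 0.02 m/s and angular speed of cleat_bin below 0.1 rad/s and distance of plain_bin from where it was at the start of the episode below 0.03 m); the robot touches nothing.
It fails at once if the plain bin is moved more than 30 mm (distance of plain_bin from where it was at the start of the episode above 0.03 m).
It also fails if it takes over 40 s, if anything falls off the work surface, if the arm or the gripper's body presses on something with over 40 N, if the wrist force passes 120 N, or if a joint passes its speed limit or range.

## Working session

There is one attempt and no reset: what is moved stays moved. The work goes in short steps, each a Python script; the robot and the scene stay as the last script left them, time stands still between calls to the robot, and variables do not carry over. Pictures are saved under pics/ and viewed, and the job is handed in when it is done.

```bash
ls; mkdir -p pics
python3 - <<'E'
from rig import *
import cv2
o=get_obs();print(o)
for n in ("scene","top","wrist"):
    c=calibration(n);print(n,c)
    im=get_image(n);cv2.imwrite(f"pics/{n}0.png",im[:,:,::-1])
E
```

```text
pics
{'time_s': 0.0, 'joints': array([ 1.61666946e+00,  4.07930612e-02,  8.38092150e-02, -4.83989927e-04,
       -1.61553805e+00, -3.33705217e-01]), 'qd': array([ 0.00249943,  0.00065599, -0.00185112, -0.00102018, -0.00199899,
        0.00205437]), 'joint_efforts': array([ 1.64928692e-04, -3.68201208e+01,  3.47410190e+01,  6.93220139e+00,
       -5.43047659e-03,  5.33893250e-07]), 'tcp_pos': array([170.14296483, 575.01136699, 230.2846483 ]), 'orientation': array([-3.14148432e+00, -1.78875425e-03, -1.85860728e+00]), 'ft_force': array([-0.05765283,  0.18405578, -0.2800896 ]), 'torque': array([-0.00914878, -0.00128226,  0.01400479]), 'grip_width': 85.22004005317821}
scene {'fov_y': 44.86418405804299, 'cx': 278.794174162777, 'cy': 208.4726668056968, 'k1': -0.16510446427001818, 'extrinsics': array([[ 7.90656446e-01, -6.12190160e-01,  9.25160190e-03,
        -3.47352217e+02],
       [-4.15357719e-01, -5.47422349e-01, -7.26503088e-01,
         5.06738357e+02],
       [ 4.49822575e-01,  5.70571625e-01, -6.87100918e-01,
         1.80291158e+03],
       [ 0.00000000e+00,  0.00000000e+00,  0.00
[... 276 characters left out ...]
.58822462e-02, -5.77674581e-02,
         6.02211179e+02],
       [ 5.76625205e-02, -4.78320951e-03, -9.98324674e-01,
         1.76123369e+03],
       [ 0.00000000e+00,  0.00000000e+00,  0.00000000e+00,
         1.00000000e+00]])}
wrist {'fov_y': 66.11649311278508, 'cx': 278.9819881880679, 'cy': 203.48563920121677, 'k1': -0.058233911738486126, 'extrinsics': array([[-2.83334467e-01, -9.59019869e-01,  1.57179937e-03,
         5.99416008e+02],
       [-9.10695896e-01,  2.69570534e-01,  3.12993151e-01,
        -3.99785204e+01],
       [-3.00590362e-01,  8.72503164e-02, -9.49754082e-01,
         3.80956997e+02],
       [ 0.00000000e+00,  0.00000000e+00,  0.00000000e+00,
         1.00000000e+00]])}
```

View pics/scene0.png

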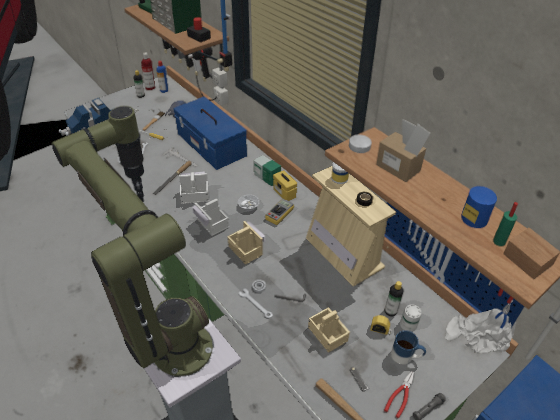

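View pics/top0.png

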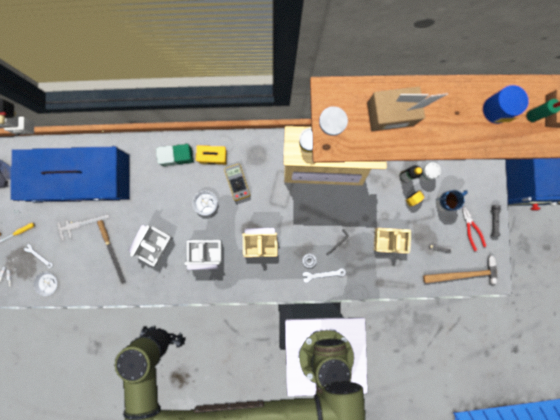

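View pics/wrist0.png

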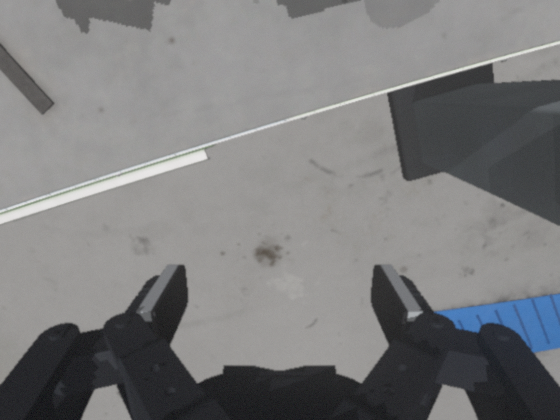

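The two wooden bins are at top pixels (260,244) and (393,240), with white look-alikes farther left. The stand is at about (328,180). I'll enlarge the images to tell the bins apart.

Run:
```python
import cv2,numpy as np
s=cv2.imread("pics/scene0.png");t=cv2.imread("pics/top0.png")
r=lambda im,x,y,w,h,k:cv2.resize(im[y:y+h,x:x+w],None,fx=k,fy=k,interpolation=cv2.INTER_CUBIC)
a=np.hstack([r(s,220,212,60,60,6.5),r(s,298,300,60,60,6.5)])
b=np.hstack([r(t,230,215,60,45,6.5),r(t,363,215,60,45,6.5)])
cv2.imwrite("pics/z1.png",a);cv2.imwrite("pics/z2.png",b)
cv2.imwrite("pics/z3.png",r(s,295,155,110,130,4.6))
cv2.imwrite("pics/z4.png",r(t,270,110,120,90,6.5))
```

```text
(no output)
```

View pics/z1.png

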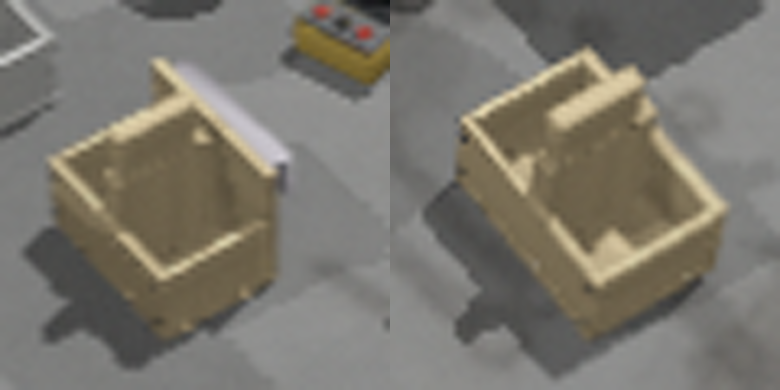

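View pics/z2.png

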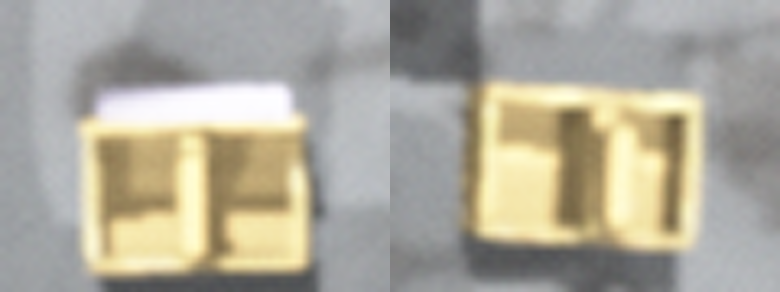

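View pics/z3.png

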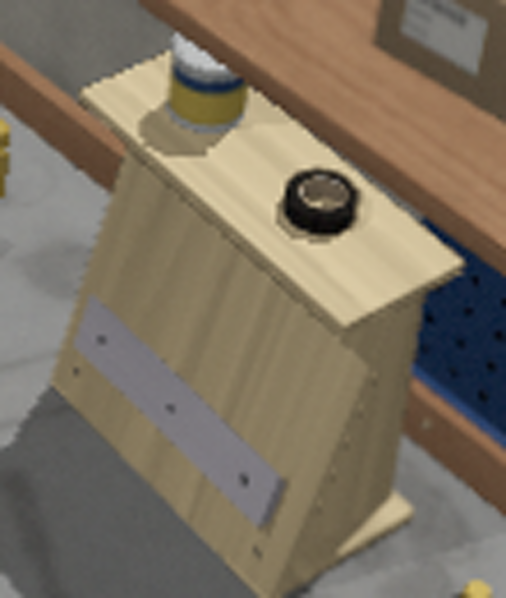

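View pics/z4.png

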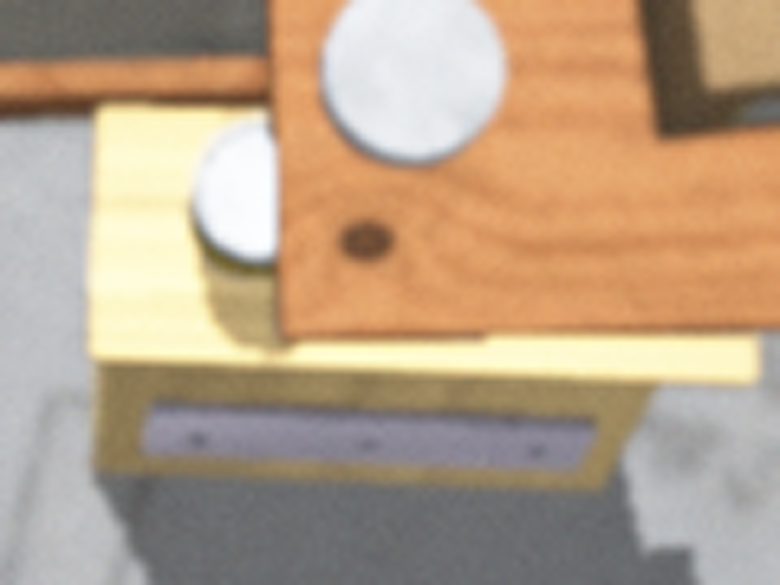

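Bin with the strip is the left one. I'll solve rough poses from these corners and then refine with wrist views.

```bash
cat > h.py <<'E'
import numpy as np, cv2
from scipy.optimize import least_squares
from scipy.spatial.transform import Rotation as Ro
def proj(c,P):
    P=np.atleast_2d(P).astype(float);E=c["extrinsics"]
    q=P@E[:3,:3].T+E[:3,3];s=q[:,:2]/q[:,2:]
    r2=(s**2).sum(1,keepdims=True);f=210/np.tan(np.radians(c["fov_y"]/2))
    return s*(1+c["k1"]*r2)*f+[c["cx"],c["cy"]]
def T2(p): # planar pose x,y,yaw -> R,t
    return Ro.from_euler('z',p[2]).as_matrix(),np.array([p[0],p[1],0.])
def fit(obs,p0):
    # obs list of (calib, pts3 local Nx3, px Nx2)
    def res(p):
        R,t=T2(p);return np.concatenate([(proj(c,np.array(P)@R.T+t)-np.array(u)).ravel() for c,P,u in obs])
    s=least_squares(res,p0,x_scale=[10,10,.1],loss='soft_l1',f_scale=1.5);return s.x,res(s.x).reshape(-1,2)
def stand2w(P):
    return P
ST=np.sin(.262);CT=np.cos(.262)
def board(u,y,d=0): # u up board, d out of the board towards robot -> stand frame
    return [u*ST-d*CT,y,u*CT+d*ST]
E
python3 - <<'E'
from rig import *
from h import *
t=calibration("top");s=calibration("scene")
B=[[-45,65,60],[-45,-65,60],[45,65,100],[45,-65,100]]
z=lambda L,ox,oy,k:[[ox+a/k-.5+.5/k,oy+b/k-.5+.5/k] for a,b in L]
p,r=fit([(t,[[-45,65,60],[-45,-65,60],[37,65,100],[37,-65,100]],z([(88,270),(308,268),(82,126),(305,124)],230,215,6.5)),
 (s,[[-45,65,60],[-45,-65,60],[37,65,100],[37,-65,100]],z([(52,162),(163,275),(152,65),(272,175)],220,212,6.5))],[450,150,0])
print(p,r.round(1).tolist())
cl=[[a,b] for a,b in []]
C=[board(120-45,130,16.5),board(120-45,-130,16.5),board(136.5,130,16.5),board(136.5,-130,16.5)]
F=[[0,160,0],[0,-160,0]]
p,r=fit([(t,F+C,z([(97,468),(603,488),(140,453),(580,470),(150,405),(597,420)],270,110,6.5)),
 (s,F+C[:2]+C[2:],z([(52,388),(268,597),(75,343),(263,527),(95,297),(282,482)],295,155,4.6))],[650,0,0])
print(p,r.round(1).tolist())
o=get_obs()
R=Ro.from_euler('xyz',o['orientation']).as_matrix();E=calibration('wrist')['extrinsics']
c=-E[:3,:3].T@E[:3,3]
print("cam in tool",R.T@(c-o['tcp_pos']),"cam axes in tool\n",(E[:3,:3]@R).round(3))
E
```

```text
[ 4.59748082e+02  2.54905881e+02 -6.64809528e-03] [[0.0, -0.1], [-0.4, -0.4], [-0.1, 1.0], [-0.3, 0.7], [0.1, -0.5], [0.7, 0.7], [0.4, -0.6], [0.1, 0.5]]
[ 6.97611017e+02 -6.46800552e+00 -5.97233424e-02] [[-0.8, 0.4], [-0.2, 0.0], [0.7, -0.2], [-0.3, -0.5], [-0.0, 1.1], [0.2, 1.2], [0.0, -0.8], [0.6, 2.1], [0.8, 0.5], [-0.3, -0.1], [0.3, -1.1], [0.4, -2.0]]
cam in tool [-1.07353521e-01 -8.10580918e+01 -1.43024175e+02] cam axes in tool
 [[ 1.    -0.     0.   ]
 [ 0.     0.95  -0.313]
 [ 0.     0.313  0.95 ]]
```

Both fits agree to about 1 px. Next I'll check IK along the whole plan and then get wrist views.

```bash
cat >> h.py <<'E'
def tool_R(yaw,lean,flip=False):
    # tool z points forward(+x) & down, leaning to front; x along +y (or -y)
    s,c=np.sin(lean),np.cos(lean)
    z=np.array([s,0,-c]);x=np.array([0,-1. if flip else 1.,0]);y=np.cross(z,x)
    return Ro.from_euler('z',yaw).as_matrix()@np.column_stack([x,y,z])
def eul(R): return Ro.from_matrix(R).as_euler('xyz').tolist()
def grasp_pose(p,lean,flip,g=(-5,0,117),back=0):
    R,t=T2(p);TR=tool_R(p[2],lean,flip)
    return (t+R@np.array(g)-TR[:,2]*(3+back)),TR
LEAN=np.radians(35)
def stand_cleat(ps):
    R,t=T2(ps);G=t+R@np.array(board(120,0));Rc=R@Ro.from_euler('y',.262).as_matrix();return Rc,G
def bin_to_tool(ps,ex,ez,ey,rel_t,rel_R,tilt_off=0):
    # tool pose so that strip_edge sits at (ex,ey,ez) in cleat frame; rel_*: tool in bin frame
    Rc,G=stand_cleat(ps);e=G+Rc@np.array([ex,ey,ez])
    Rb=Rc@Ro.from_euler('y',tilt_off).as_matrix()
    o=e-Rb@np.array([63,0,60]);return o+Rb@rel_t,Rb@rel_R
E
python3 - <<'E'
from rig import *
from h import *
pb=[459.7,254.9,-.0066];ps=[697.6,-6.5,-.0597]
R,t=T2(pb)
for flip in (0,1):
  for lean in (30,35,40):
    L=np.radians(lean);P,TR=grasp_pose(pb,L,flip);rt=R.T@(P-t);rR=R.T@TR
    out=[("g",P,TR),("ap",P-TR[:,2]*80,TR),("view",P-TR[:,2]*150,TR),("lift",P+[0,0,150],TR)]
    for n,ex,ez in (("pre",-70,30),("over",-2,30),("home",0,0)): 
        a,b=bin_to_tool(ps,ex,ez,0,rt,rR);out.append((n,a,b))
    print(flip,lean,[(n,None if (q:=ik(list(a),eul(b))) is None else np.round(q,2).tolist()) for n,a,b in out])
E
```

```text
0 30 [('g', [1.2, -0.57, -0.88, 0.54, -1.12, -2.98]), ('ap', None), ('view', None), ('lift', [1.21, -0.57, -0.6, 0.5, -1.37, -2.85]), ('pre', [0.39, -0.15, -0.15, 0.11, -1.34, -2.03]), ('over', [0.34, 0.02, -0.01, 0.1, -1.3, -1.98]), ('home', [0.34, 0.01, -0.08, 0.11, -1.24, -1.99])]
0 35 [('g', None), ('ap', None), ('view', None), ('lift', [1.26, -0.63, -0.69, 0.6, -1.35, -2.92]), ('pre', [0.41, -0.23, -0.25, 0.16, -1.24, -2.07]), ('over', [0.35, -0.06, -0.12, 0.15, -1.19, -2.02]), ('home', [0.36, -0.07, -0.19, 0.15, -1.14, -2.03])]
0 40 [('g', None), ('ap', None), ('view', None), ('lift', None), ('pre', [0.43, -0.31, -0.36, 0.22, -1.15, -2.12]), ('over', [0.37, -0.13, -0.23, 0.2, -1.08, -2.06]), ('home', [0.38, -0.14, -0.3, 0.21, -1.03, -2.08])]
1 30 [('g', [1.2, -0.57, -0.88, 0.54, -1.12, 0.16]), ('ap', [1.33, -0.68, -0.81, 0.52, -1.34, 0.14]), ('view', [1.44, -0.74, -0.74, 0.52, -1.52, 0.11]), ('lift', [1.21, -0.57, -0.6, 0.5, -1.37, 0.29]), ('pre', [0.39, -0.15, -0.15, 0.11, -1.34, 1.11]), ('over', [0.34, 0.02, -0.01, 0.1, -1.3, 1.16]), ('home', [0.34, 0.01, -0.08, 0.11, -1.24, 1.15])]
1 35 [('g', [1.24, -0.62, -0.97, 0.65, -1.1, 0.06]), ('ap', [1.39, -0.75, -0.92, 0.62, -1.34, 0.04]), ('view', [1.54, -0.82, -0.84, 0.61, -1.54, 0.0]), ('lift', [1.26, -0.63, -0.69, 0.6, -1.35, 0.22]), ('pre', [0.41, -0.23, -0.25, 0.16, -1.24, 1.07]), ('over', [0.35, -0.06, -0.12, 0.15, -1.19, 1.12]), ('home', [0.36, -0.07, -0.19, 0.15, -1.14, 1.11])]
1 40 [('g', [1.26, -0.67, -1.06, 0.77, -1.09, -0.04]), ('ap', [1.46, -0.81, -1.01, 0.71, -1.35, -0.05]), ('view', [1.64, -0.89, -0.95, 0.7, -1.58, -0.09]), ('lift', [1.29, -0.68, -0.78, 0.69, -1.32, 0.14]), ('pre', [0.43, -0.31, -0.36, 0.22, -1.15, 1.02]), ('over', [0.37, -0.13, -0.23, 0.2, -1.08, 1.08]), ('home', [0.38, -0.14, -0.3, 0.21, -1.03, 1.06])]
```

```bash
cat >> h.py <<'E'
CT_=np.array([-.1,-81.06,-143.02]);AX=np.array([0,.313,.95])
def look(tg,dist,yaw,lean,flip):
    TR=tool_R(yaw,lean,flip);cam=np.array(tg)-dist*(TR@AX);return cam-TR@CT_,TR
E
python3 - <<'E'
from rig import *
from h import *
pb=[459.7,254.9,-.0066];ps=[697.6,-6.5,-.0597]
R,t=T2(pb)
for flip,lean in ((1,42),(1,45),(1,50),(0,20),(0,25),(0,28)):
    L=np.radians(lean);P,TR=grasp_pose(pb,L,flip);rt=R.T@(P-t);rR=R.T@TR
    out=[("g",P,TR),("ap",P-TR[:,2]*60,TR),("lift",P+[0,0,80],TR),("lift2",P+[0,0,160],TR)]
    for n,ex,ez in (("pre",-70,30),("over",-2,30),("home",0,0)): 
        a,b=bin_to_tool(ps,ex,ez,0,rt,rR);out.append((n,a,b))
    print(flip,lean,[(n,None if (q:=ik(list(a),eul(b))) is None else np.round(q,2).tolist()) for n,a,b in out])
for tg,n in (([460,255,70],"bin"),([715,-7,140],"cleat")):
  for yaw in (-.06,.3):
   for lean in (0,20,40,55,65):
    for d in (260,320,380):
     for f in (0,1):
      a,b=look(tg,d,yaw,np.radians(lean),f);q=ik(list(a),eul(b))
      if q is not None: print(n,yaw,lean,d,f,a.round(),np.round(q,2))
E
```

```text
1 42 [('g', None), ('ap', [1.43, -0.8, -1.06, 0.76, -1.29, -0.08]), ('lift', [1.3, -0.71, -0.95, 0.76, -1.21, 0.03]), ('lift2', [1.31, -0.7, -0.79, 0.73, -1.33, 0.13]), ('pre', [0.44, -0.34, -0.4, 0.25, -1.11, 1.0]), ('over', [0.38, -0.16, -0.27, 0.23, -1.04, 1.06]), ('home', [0.38, -0.17, -0.34, 0.24, -0.98, 1.04])]
1 45 [('g', None), ('ap', None), ('lift', [1.31, -0.74, -1.0, 0.82, -1.2, -0.01]), ('lift2', [1.32, -0.72, -0.85, 0.79, -1.31, 0.08]), ('pre', [0.46, -0.39, -0.47, 0.29, -1.05, 0.97]), ('over', [0.39, -0.2, -0.34, 0.27, -0.97, 1.02]), ('home', [0.39, -0.21, -0.41, 0.28, -0.92, 1.0])]
1 50 [('g', None), ('ap', None), ('lift', [1.32, -0.77, -1.08, 0.93, -1.19, -0.09]), ('lift2', [1.34, -0.76, -0.93, 0.89, -1.29, 0.01]), ('pre', [0.48, -0.47, -0.57, 0.37, -0.96, 0.9]), ('over', [0.41, -0.27, -0.45, 0.35, -0.86, 0.95]), ('home', [0.41, -0.28, -0.52, 0.37, -0.81, 0.92])]
0 20 [('g', [1.11, -0.45, -0.69, 0.34, -1.19, -2.79]), ('ap', [1.16, -0.51, -0.63, 0.33, -1.32, -2.8]), ('lift', [1.11, -0.46, -0.55, 0.32, -1.34, -2.74]), ('lift2', [1.11, -0.44, -0.39, 0.31, -1.47, -2.7]), 
[... 6219 characters left out ...]
.21 -0.77 -0.77 -0.12 -0.62 -1.42]
cleat 0.3 55 320 1 [600. -43. 248.] [ 0.22 -0.7  -0.69 -0.11 -0.63  1.71]
cleat 0.3 55 380 0 [524. -66. 234.] [ 0.19 -0.97 -0.83 -0.13 -0.76 -1.41]
cleat 0.3 55 380 1 [565. -53. 296.] [ 0.21 -0.81 -0.65 -0.11 -0.77  1.7 ]
cleat 0.3 65 260 0 [625. -35. 184.] [ 0.18 -0.65 -0.79 -0.34 -0.32 -1.19]
cleat 0.3 65 260 1 [625. -35. 184.] [ 0.18 -0.65 -0.79 -0.34 -0.32  1.95]
cleat 0.3 65 320 0 [568. -52. 191.] [ 0.17 -0.89 -0.91 -0.28 -0.43 -1.26]
cleat 0.3 65 320 1 [583. -48. 225.] [ 0.19 -0.85 -0.85 -0.24 -0.45  1.83]
cleat 0.3 65 380 0 [511. -70. 198.] [ 0.13 -1.16 -1.01 -0.27 -0.61 -1.28]
cleat 0.3 65 380 1 [542. -61. 266.] [ 0.17 -1.01 -0.85 -0.21 -0.61  1.8 ]
```

Run:
```python
from rig import *
from h import *
import pickle
C={}
for n,tg,d,l,yaw in (("bin",[460,255,70],380,0,-.0066),("cleat",[715,-7,140],380,40,-.06)):
    a,b=look(tg,d,yaw,np.radians(l),0)
    goto(list(a),eul(b));sleep(.3)
    C[n]=calibration("wrist");im=get_image("wrist");cv2.imwrite(f"pics/w_{n}.png",im[:,:,::-1]);print(get_obs()['time_s'])
pickle.dump(C,open("C.pkl","wb"))
```

```text
2.4
3.8167
```

View pics/w_bin.png

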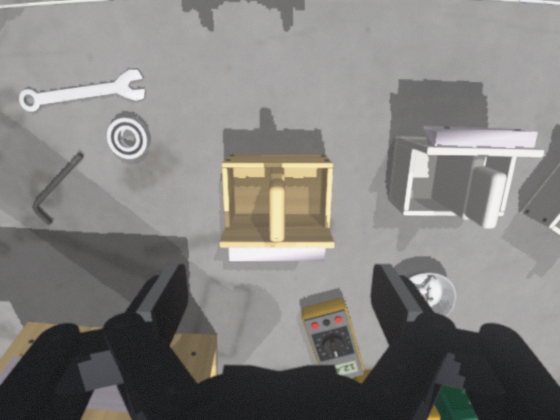

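View pics/w_cleat.png

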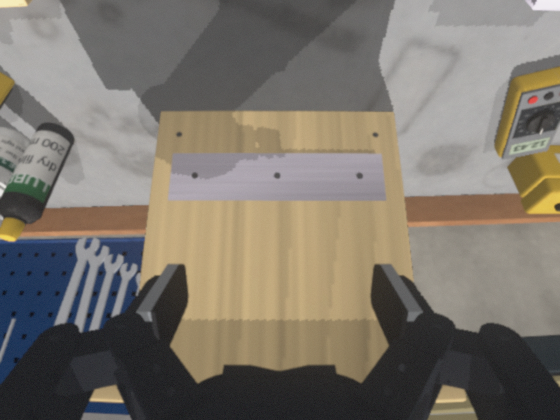

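The wrist view shows the bin at about (277,205), with the strip on its far side at (277,253). The cleat runs from (169,153) to (385,200). I'll overlay the rough poses to refine them.

```bash
cat > ov.py <<'E'
import pickle,sys
from h import *
C=pickle.load(open("C.pkl","rb"))
pb=[459.7,254.9,-.0066];ps=[697.6,-6.5,-.0597]
if len(sys.argv)>1: pb,ps=eval(sys.argv[1])
BP=[[-45,65,60],[-45,-65,60],[45,65,100],[45,-65,100],[63,55,96],[63,-55,96],[-35,8,130],[-35,-8,130],[25,8,130],[25,-8,130],[37,65,100],[37,-65,100]]
SP=[[0,160,0],[0,-160,0],board(75,130,16.5),board(75,-130,16.5),board(136.5,130,16.5),board(136.5,-130,16.5),board(120,130,0),board(120,-130,0)]
for n,P,p,box in (("bin",BP,pb,(210,145,140,130)),("cleat",SP,ps,(140,95,280,120))):
    R,t=T2(p);u=proj(C[n],np.array(P)@R.T+t);print(n,u.round(1).tolist())
    im=cv2.imread(f"pics/w_{n}.png");x,y,w,h=box;k=780/w if w>h*1.3 else 590/h;k=min(k,590/h)
    z=cv2.resize(im[y:y+h,x:x+w],None,fx=k,fy=k,interpolation=cv2.INTER_CUBIC)
    for a,b in u:
        q=(int((a-x+.5)*k-.5),int((b-y+.5)*k-.5));cv2.drawMarker(z,q,(0,0,255),0,14,1)
    print(k);cv2.imwrite(f"pics/ov_{n}.png",z)
E
python3 ov.py
```

```text
bin [[334.4, 163.1], [222.8, 163.0], [335.9, 248.4], [221.2, 248.3], [325.8, 260.9], [231.3, 260.8], [286.9, 187.1], [270.3, 187.1], [286.3, 243.7], [270.7, 243.7], [336.3, 242.0], [220.8, 241.9]]
4.538461538461538
cleat [[394.2, 109.7], [161.5, 109.6], [381.7, 153.9], [173.8, 153.8], [386.6, 200.9], [168.8, 200.8], [381.1, 192.3], [174.3, 192.2]]
2.7857142857142856
```

View pics/ov_bin.png

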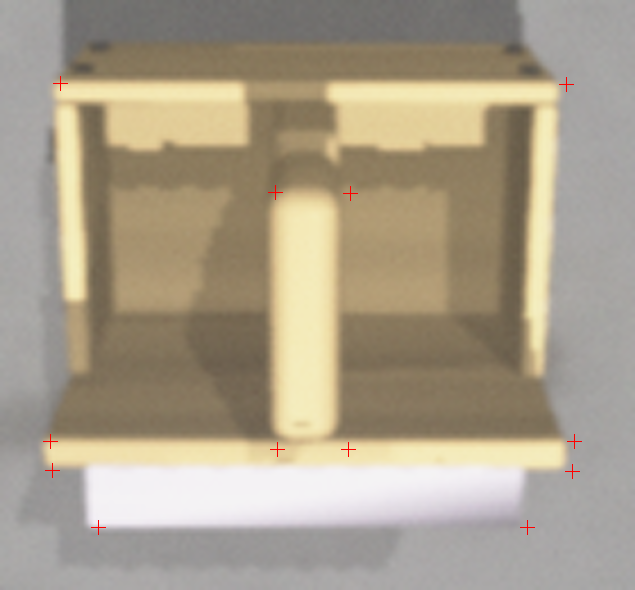

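View pics/ov_cleat.png

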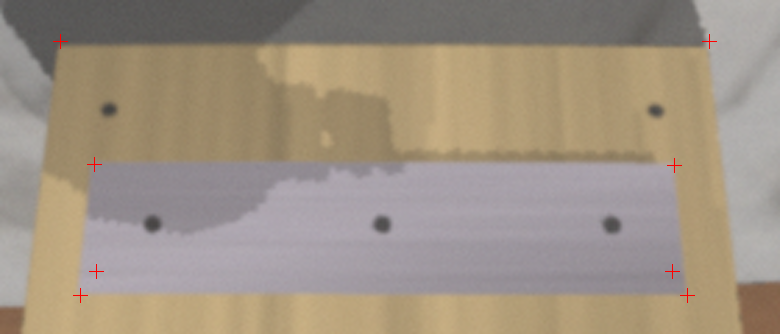

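Run:
```python
import pickle
from h import *
C=pickle.load(open("C.pkl","rb"))
z=lambda L,ox,oy,k:[[ox+(a+.5)/k-.5,oy+(b+.5)/k-.5] for a,b in L]
P=[[-45,65,60],[-45,-65,60],[45,65,100],[45,-65,100],[63,55,96],[63,-55,96],[37,65,100],[37,-65,100]]
p,r=fit([(C["bin"],P,z([(560,81),(55,81),(567,467),(44,467),(523,526),(86,527),(567,439),(47,440)],210,145,4.5385))],[459,255,0]);print(p,r.round(1).tolist())
S=[[0,160,0],[0,-160,0],board(75,130,16.5),board(75,-130,16.5),board(136.5,130,16.5),board(136.5,-130,16.5)]
p,r=fit([(C["cleat"],S,z([(705,46),(59,44),(673,163),(90,162),(685,292),(80,293)],140,95,2.7857))],[697,-6,-.06]);print(p,r.round(1).tolist())
```

```text
[ 4.59013914e+02  2.53196456e+02 -6.40655417e-03] [[-0.0, 0.1], [-0.4, -0.0], [-0.1, 0.4], [0.4, 0.3], [-0.5, -0.1], [1.2, -0.4], [0.3, 0.1], [-0.7, -0.2]]
[ 6.97065528e+02 -7.61598614e+00 -6.04034463e-02] [[0.7, -1.7], [-0.3, -1.2], [-0.4, 0.5], [0.7, 0.7], [0.1, 1.2], [-0.7, 0.7]]
```

```bash
cat >> h.py <<'E'
PB=[459.1,253.4,-.0065];PS=[697.2,-7.4,-.0603]
LEAN=np.radians(27)
E
python3 - <<'E'
from rig import *
from h import *
P,TR=grasp_pose(PB,LEAN,0)
goto(list(P+[0,0,110]),eul(TR))
servo_line(list(P),eul(TR),velocity=100)
o=get_obs();print(o['time_s'],o['tcp_pos']-P,o['ft_force'],np.array(o['joints']).round(3))
close_gripper(60);o=get_obs();print(o['time_s'],o['grip_width'],o['tcp_pos']-P,o['ft_force'])
cv2.imwrite("pics/w2.png",get_image("wrist")[:,:,::-1])
E
```

```text
6.1167 [0.22652432 0.36791326 0.92308605] [-0.74624953 -0.34860121  0.31996892] [ 1.175 -0.541 -0.825  0.48  -1.142 -2.923]
6.7583 14.550214858545123 [ 0.03137066 -0.23474065  0.13962286] [-0.7114733  -0.66921742  1.45985052]
```

View pics/w2.png

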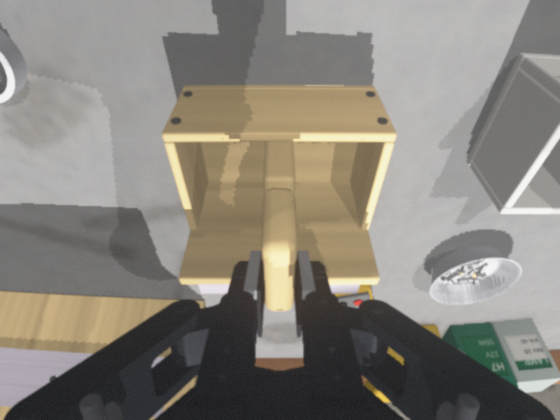

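```bash
python3 - <<'E'
from rig import *
from h import *
import pickle
P,TR=grasp_pose(PB,LEAN,0);R,t=T2(PB)
rt=R.T@(P-t);rR=R.T@TR;np.savez("rel.npz",rt=rt,rR=rR)
servo_line(list(P+[0,0,130]),eul(TR),velocity=150)
a,b=bin_to_tool(PS,-80,45,0,rt,rR)
goto(list(a),eul(b));sleep(.3)
o=get_obs();print(o['time_s'],o['grip_width'],o['tcp_pos']-a,o['ft_force'])
C={"w":calibration("wrist"),"s":calibration("scene"),"o":o}
cv2.imwrite("pics/w3.png",get_image("wrist")[:,:,::-1])
cv2.imwrite("pics/s3.png",get_image("scene")[:,:,::-1])
pickle.dump(C,open("C3.pkl","wb"))
E
python3 - <<'E'
import cv2
s=cv2.imread("pics/s3.png");cv2.imwrite("pics/s3z.png",cv2.resize(s[150:300,200:400],None,fx=3.9,fy=3.9,interpolation=2))
E
```

```text
9.2833 14.483244451759044 [-0.21066145  1.00991681  0.24957325] [-0.17267977 -0.07212098 -2.73723042]
```

View pics/w3.png

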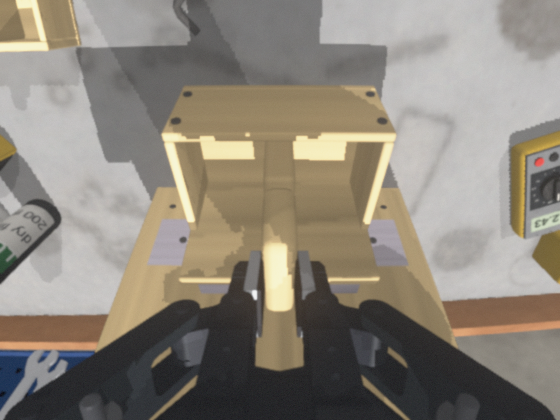

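View pics/s3z.png

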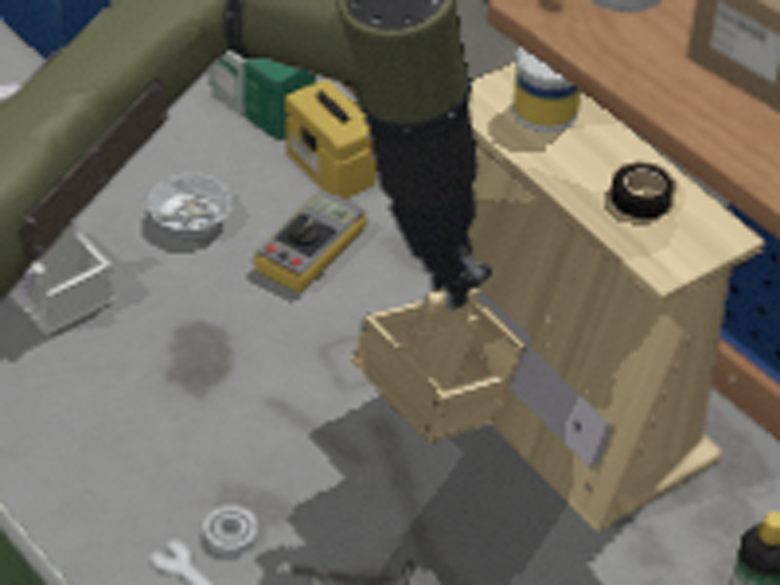

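The bin hasn't slipped: its rim corners at (164,139) and (394,138) are the same as at grasp time. It is in front of the cleat and clear of everything. Next I move in over the cleat, in steps, with force checks.

Run:
```python
from rig import *
from h import *
d=np.load("rel.npz");rt,rR=d['rt'],d['rR']
f0=get_obs()['ft_force']
for ex,ez,v in ((-40,32,80),(-20,30,60),(-10,30,40),(-4,30,30),(-4,16,40),(-4,10,25)):
    a,b=bin_to_tool(PS,ex,ez,0,rt,rR);servo_line(list(a),eul(b),velocity=v);sleep(.1)
    o=get_obs();f=o['ft_force']-f0;print(ex,ez,round(o['time_s'],2),(o['tcp_pos']-a).round(1),f.round(1))
    if np.linalg.norm(f)>8: print("STOP");break
cv2.imwrite("pics/w4.png",get_image("wrist")[:,:,::-1])
s=get_image("scene")[:,:,::-1];cv2.imwrite("pics/s4z.png",cv2.resize(s[150:300,200:400],None,fx=3.9,fy=3.9,interpolation=2))
```

```text
-40 32 10.16 [-0.  -0.   0.7] [-0.7  0.3  1. ]
-20 30 10.74 [ 0. -0. -0.] [0.4 0.3 0.4]
-10 30 11.24 [-0.  -0.1 -0. ] [0.5 0.4 0.4]
-4 30 11.69 [ 0.  -0.  -0.1] [ 0.4  0.2 -0.4]
-4 16 12.29 [ 0.1 -0.   0.3] [-0.5  1.   1. ]
-4 10 12.78 [ 0.1 -0.   0.1] [ 0.3 -0.2  1. ]
```

View pics/s4z.png

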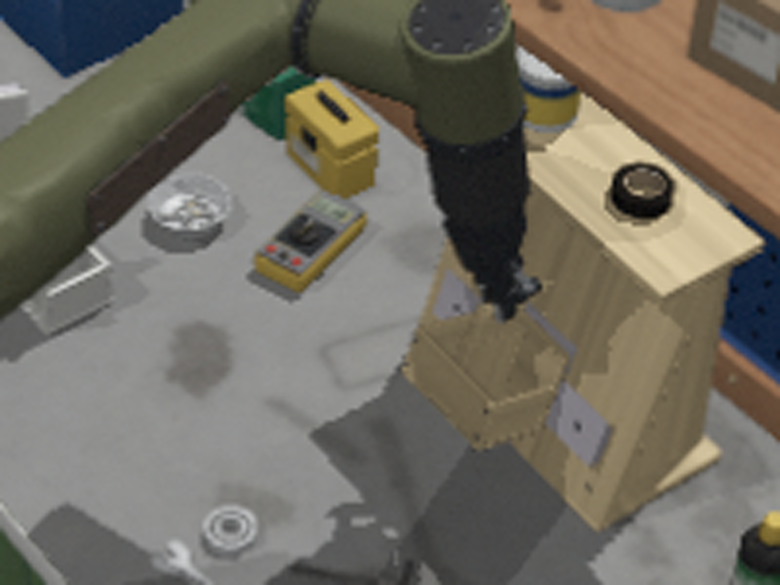

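View pics/w4.png

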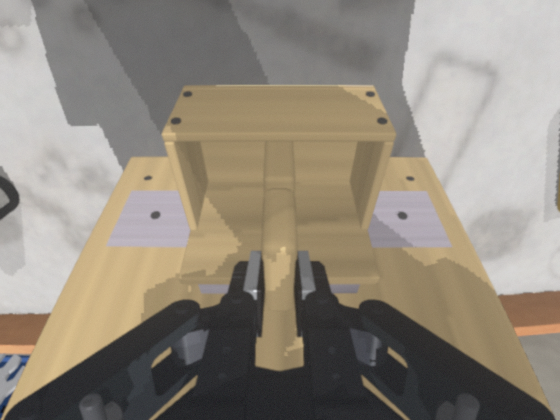

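No contact yet. I'll lower in small steps until I feel the groove.

Run:
```python
from rig import *
from h import *
d=np.load("rel.npz");rt,rR=d['rt'],d['rR']
f0=get_obs()['ft_force'];Rc,G=stand_cleat(PS)
ex,ez=-4.,10.
while ez>-3:
    ez-=1.5; ex=min(-1.5,ex+.4)
    a,b=bin_to_tool(PS,ex,ez,0,rt,rR);servo_line(list(a),eul(b),velocity=20);sleep(.08)
    o=get_obs();f=Rc.T@(o['ft_force']-f0);print(round(ex,1),ez,round(o['time_s'],2),(Rc.T@(o['tcp_pos']-a)).round(1),f.round(1))
    if np.linalg.norm(f)>5: print("contact");break
```

```text
-3.6 8.5 13.22 [ 0.  -0.  -0.1] [ 0.4  1.4 -1. ]
-3.2 7.0 13.55 [ 0.  -0.  -0.1] [ 0.6  1.2 -0.4]
-2.8 5.5 13.88 [ 0. -0. -0.] [ 0.4  1.  -0.5]
-2.4 4.0 14.22 [-0. -0. -0.] [ 0.5  1.8 -1.5]
-2.0 2.5 14.55 [ 0.  -0.  -0.1] [ 0.2  1.  -1. ]
-1.6 1.0 14.88 [ 0.  -0.  -0.1] [ 0.7  1.7 -0.5]
-1.5 -0.5 15.22 [-0.1 -0.1  0.3] [-1.2  0.1  1.4]
-1.5 -2.0 15.55 [-0.1 -0.2  1.7] [-5.5  0.3  6.8]
contact
```

Contact came at about the groove's depth, with force on the slope (-5.5 x, +6.8 z). Releasing and retreating.

Run:
```python
from rig import *
from h import *
import pickle
let_go();sleep(.3)
o=get_obs();print(o['time_s'],o['grip_width'],o['ft_force'].round(1))
TR=Ro.from_euler('xyz',o['orientation']).as_matrix();p=o['tcp_pos']
servo_line(list(p-TR[:,2]*60),None,velocity=100)
print(get_obs()['ft_force'].round(1))
p2=p-TR[:,2]*60+np.array([-90,0,20]);servo_line(list(p2),None,velocity=150);sleep(.3)
o=get_obs();print(o['time_s'],o['ft_force'].round(1))
C={"w":calibration("wrist")};cv2.imwrite("pics/w5.png",get_image("wrist")[:,:,::-1])
a,b=look([690,-7,150],330,-.06,np.radians(40),0)
try:
    goto(list(a),eul(b));sleep(.2);C["w2"]=calibration("wrist");cv2.imwrite("pics/w6.png",get_image("wrist")[:,:,::-1])
except Exception as e: print(e)
s=get_image("scene")[:,:,::-1];cv2.imwrite("pics/s5z.png",cv2.resize(s[150:300,200:400],None,fx=3.9,fy=3.9,interpolation=2))
cv2.imwrite("pics/s5.png",s)
pickle.dump(C,open("C5.pkl","wb"));print(get_obs()['time_s'])
```

```text
16.5417 85.78918067215308 [ 0.6 -1.1  0.6]
[ 0.6  0.  -0.5]
18.3583 [ 0.3 -0.6  0.2]
19.3583
```

View pics/s5z.png

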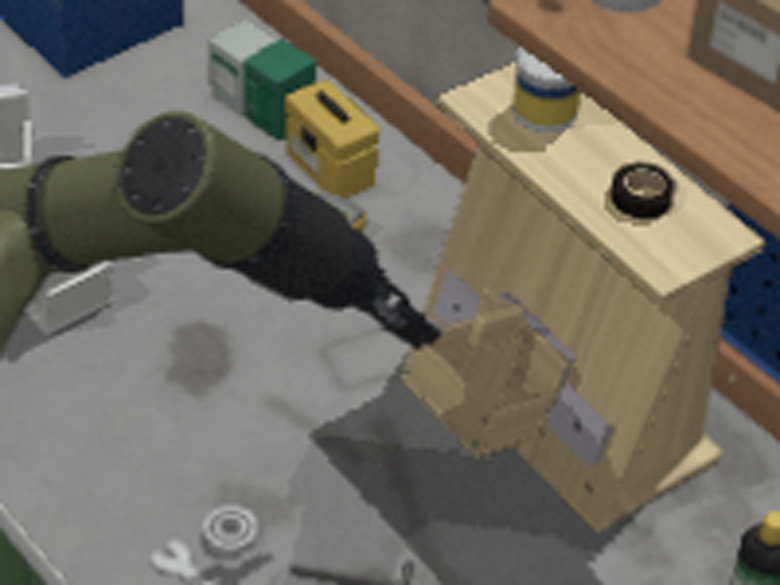

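View pics/w6.png

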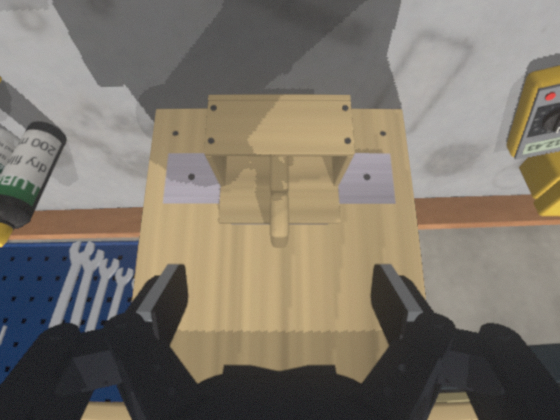

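View pics/w5.png

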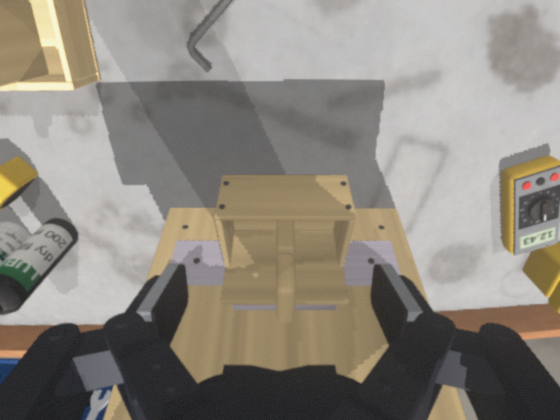

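The bin stays on the cleat after release. I'll overlay the ideal home pose on the wrist views to check seating.

```bash
cat > chk.py <<'E'
import pickle
from h import *
C=pickle.load(open("C5.pkl","rb"));Rc,G=stand_cleat(PS)
BP=np.array([[-45,65,60],[-45,-65,60],[-45,65,0],[-45,-65,0],[37,65,100],[37,-65,100],[-35,0,130],[25,0,130]])
SP=np.array([board(75,130,16.5),board(75,-130,16.5),board(136.5,130,16.5),board(136.5,-130,16.5),[0,160,0],[0,-160,0]])
R,t=T2(PS)
W=np.vstack([(BP-[63,0,60])@Rc.T+G,SP@R.T+t])
for n,f,box in (("w","w5",(150,165,260,160)),("w2","w6",(140,85,280,165))):
    u=proj(C[n],W);print(n,u.round(1).tolist())
    im=cv2.imread(f"pics/{f}.png");x,y,w,h=box;k=780/w
    z=cv2.resize(im[y:y+h,x:x+w],None,fx=k,fy=k,interpolation=cv2.INTER_CUBIC)
    z=cv2.convertScaleAbs(z,alpha=1.4)
    for i,(a,b) in enumerate(u):
        q=(int((a-x+.5)*k-.5),int((b-y+.5)*k-.5));cv2.drawMarker(z,q,(0,0,255) if i<8 else (255,0,0),0,14,1)
    print(k);cv2.imwrite(f"pics/chk_{n}.png",z)
E
python3 chk.py; python3 -c "
from rig import *;o=get_obs();print(o['tcp_pos'],o['time_s'])"
```

```text
w [[356.2, 217.7], [213.7, 217.6], [346.5, 175.2], [222.0, 175.1], [348.7, 301.6], [220.0, 301.7], [286.0, 292.4], [284.9, 325.4], [390.2, 241.0], [176.7, 241.0], [403.5, 285.5], [164.4, 285.5], [395.5, 206.5], [170.1, 206.4]]
3.0
w2 [[354.7, 154.4], [203.4, 154.5], [349.8, 95.0], [208.2, 95.1], [340.1, 222.2], [218.0, 222.2], [279.1, 237.2], [279.1, 248.6], [389.5, 153.6], [168.6, 153.7], [395.1, 203.6], [163.0, 203.7], [401.9, 106.9], [156.1, 107.0]]
2.7857142857142856
[5.64170886e+02 5.52347816e-01 2.66580349e+02] 19.3583
```

View pics/chk_w.png

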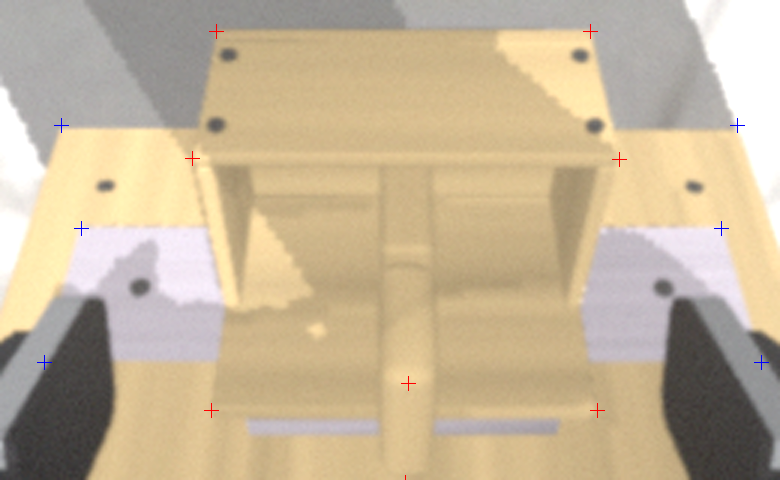

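View pics/chk_w2.png

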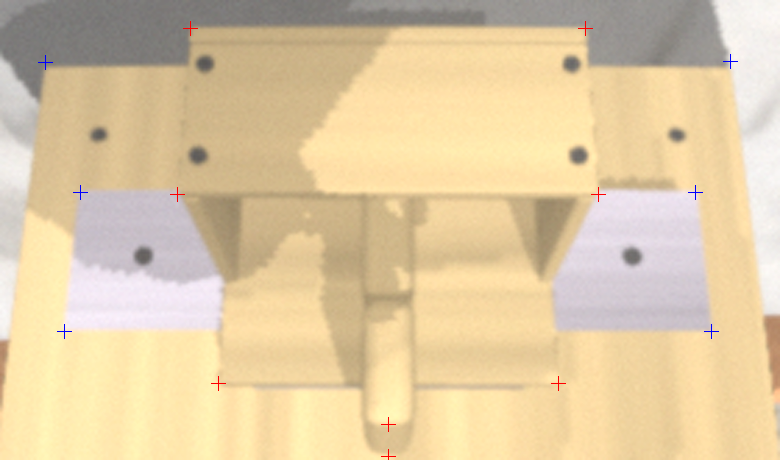

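The bin matches the home pose within about 1–2 mm in both views. The gripper is clear by more than 40 mm, so I'm handing in.

Run:
```python
from rig import *
import cv2,numpy as np
a=cv2.imread("pics/top0.png")[215:260,363:423].astype(int)
b=get_image("top")[:,:,::-1];cv2.imwrite("pics/top9.png",b);print("plain bin mean diff",np.abs(b[215:260,363:423].astype(int)-a).mean())
o=get_obs();print(o['time_s'],o['ft_force'].round(1))
finish_job()
```

```text
plain bin mean diff 5.568518518518519
19.4083 [ 0.7 -0.6  0.2]
the job is handed in; nothing more can be done
```

The bin with the strip was the left one. It now hangs at the middle of the cleat, released, and the job was handed in at 19.4 s of the 40 s allowed.

- **Grasp:** I located the bin and the stand in the top and scene views, then refined both with the wrist camera to about 1–2 px. I gripped the divider with the tool leaning 27° to the bin's front. That is less than the suggested 35°, because I kept the wrist camera on the robot side, away from the shelf, and joint 6 limits the lean that way round.
- **Hanging:** I lifted the bin, tilted it back 15° and carried the strip over the cleat. I lowered it until it touched the slope, with about 9 N at about groove depth, then let go and backed away.
- **Seating check:** In two wrist views after release, the bin's corners matched the home position to within about 1–2 mm, centred and parallel to the cleat. The calibration itself is only good to about 2 mm, and I did not refit the bin's pose numerically.
- **Robot clear:** The wrist force was about 0–1 N, and by calculation the fingertips stood more than 40 mm from the bin.
- **Plain bin:** The arm never went near it. Comparing the top views before and after gave a mean difference of 5.6 grey levels, which I put down to noise and shadow without viewing the last picture.

No check failed.

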